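# Set a test swab soaking and crack open the dry box

### The arm

A 7-joint arm with a two-finger parallel gripper is mounted at the origin on a cart in front of the work surface, level with it; the furniture and walls round the work are solid. World frame = base frame: x ahead of the robot, y to its left, z up, the work surface at z = 0. Lengths are in m, angles in rad, forces in N, time in s.
With the tool pointing down it reaches from about 0.35 to 0.775 m from the base axis. Payload 3.1 kg.
Tool frame: the origin (TCP) lies midway between the tips of the shut fingers; the grasp point (between the pads) lies 19 mm behind it; z points along the fingers, y is the line along which they close (so a half turn about z gives the same grasp; the last joint's range is limited). The gripper opens to 85 mm and grips with 20 to 120 N. Pads are 22 mm wide; open, the fingers measure 114 mm over their backs; the gripper's body (76 mm by 85 mm) begins 54 mm behind the grasp point. The pads swing forward as they close: fully open they stand 13 mm farther back than shut.
Start: joints at [-1.233, 0.311, 0.014, 1.512, -0.004, 1.319, -0.027], TCP at [0.204, 0.511, 0.231] pointing down, gripper open.
Joint ranges: [-2.7, 2.7], [-0.3, 1.91], [-1.27, 1.3], [0.12, 2.57], [-1.44, 4.58], [0.2, 2.03], [-3.05, 3.05]. Speed limits (rad/s): [2.79, 2.79, 3.14, 3.14, 3.14, 3.14, 3.14].

### API

Orientations are given as a unit quaternion [x, y, z, w].
In Python, from rig import robot gives the robot as it stands. The module is installed in compiled form; this text tells all that it offers.
- The arm moves only by the shell command python3 -m handwheel 'ROWS' [OPENING] [FORCE]. ROWS is JSON, a list of rows, each a list of 2 entries, a list of its own where there are three numbers: the shift along the tool's x, y, z as a fraction of full scale, then the turn, a rotation vector about the tool's x, y, z as a fraction of full scale. In form: [[[x, y, z], [rx, ry, rz]], ...]. A call has exactly 8 rows; each row is the pose to reach, as a shift and turn from the pose commanded when the call began, along the tool's axes at that moment, turning the shorter way round; what a row does not reach only later rows make up. Full scale, the value 1, is 0.1 m for a shift and pi rad for a turn. A row lasts 1/8 s, in which the tool goes at most 62.5 mm and 10.7 degrees, less where a joint would pass 70% of its speed; a pose out of reach is approached as far as the arm can. A call with a number of a shift or a turn outside -1 to 1 is refused whole. A call with a gripper value outside its range is refused whole. OPENING is the opening, from 0 (shut) to 1 (fully open), set as the call begins (- or left out, the last holds). The fingers move at their own pace and stop on an object; FORCE is the grip in N (left out, the last holds). Time passes only in rows, so rows that repeat a pose let the fingers close, or fill a call up. It gives the time, the measured TCP pose, the force, the opening and the grip force at its end, in the units of the state.
- robot.get_obs(): the state, without advancing time (a new reading comes with each control period).
- robot.get_image(name): name is "side" or "top" or "wrist"; returns a dict with "frame" (384x512x3 uint8, blue, green, red), "fx", "fy", "cx", "cy" (pixels), "rvec" (rotation vector, rad) and "tvec" (3), from world to camera coordinates, as OpenCV has them. Camera axes: x right, y down, z forward; pixel columns grow to the right and rows downward; lengths in m; the calibration is good to about 2 mm. The wrist camera is an equidistant fisheye: a pixel r from the principal point sees the ray r / f radians off the axis. A picture is of the moment at which its call begins. There is no depth.
- robot.close_job(): hands the job in; it is judged then, once.
Trained networks look in a picture, given as the dict that the camera call returned (one of the last four; its "shot" number tells which), for a name from the list of things; names that differ only in an ending like _2 or _b are one class to them, and where a whole thing is asked for, a point or a joint stands for the part that bears it (a point fixed in the world has none). Each returns a list of dicts, best first, with "score" (0 to 1); they miss things now and then, are a little off and sometimes report something else, mostly with a low value. They report only what shows in the picture. A call takes as long as a camera call.
- robot.silhouettes(query, picture): "mask" (384x512 bool, what is visible of it) and "box" ([left, top, right, bottom] in pixels, round what is visible of it).
The state is a dict: "time_s": time; "joint_positions": joint angles; "joint_vel": joint speeds; "tau": joint torques, N m; "eef_pos": TCP position; "tool_rot": TCP orientation; "wrist_force": force on the tool from outside, world axes, zero at the start; "moment": the same for the moment, N m; "gripper_width": finger opening in m; "grasp_force": force on a finger pad.
Only numpy, scipy, OpenCV 4.12 (cv2) and the standard library are available. Lean on these libraries where they do the work, as an engineer would, in place of code of your own. Each camera call takes 0.05 s, during which the arm holds its last target. There are 200 camera calls.

### The job

Start a rapid test: draw the collection swab by its red cap out of the transport tube in the white stand, push it down into the extraction vial in the blue stand until the cap sits fully home on the vial's rim, and let go of it. Then, while it soaks, take the bow handle on the clear dry box of test cassettes, break the lid free of its clinging gasket and hold it ajar, about 3 cm at the front edge, so that a colleague can reach in for a cassette: never throw it wide open, or the dry air is lost. Finish still holding the lid like that, with the swab seated in the vial and the timer, dropper vial, specimen cup and pen left where they are.

Things in the scene. Friction and masses are not known exactly. Their poses are not given: they have to be found in the camera images.
- swab: collection swab, 20 g, standing upright in the transport tube at the start. Ribbed red cap 14 mm in diameter (15 mm over the ribs) and 42 mm high with an 18 mm flange, 3 mm thick, at its foot; below it a tapered plug 8 mm in diameter and 6 mm long, then a white shaft 3.6 mm thick with a 6 mm bud at the end. Origin: centre of the flange's underside, which sits on the tube's rim; z up along the cap; the tip of the bud is 66 mm below the origin, the top of the cap 42 mm above
- sleeve_rim (a point): centre of the rim of the clear transport tube (outside 14 mm, bore 10 mm, rim 82 mm above the counter) that holds the swab at first; the tube is fast in a white block 68 x 68 mm, 34 mm high, fixed to the counter. z up
- vial_rim (a point): centre of the rim of the clear extraction vial: outside 14 mm, bore 10 mm, flared collar 19 mm outside and 15 mm inside at the mouth, narrowing to the bore between 3 and 11 mm below the rim; the rim is 78 mm above the counter, the inner floor 70 mm below the rim. The vial is fast in a blue block 68 x 68 mm, 34 mm high, fixed to the counter. z up
- dry_box: clear dry box with a white base and white-framed lid, fixed to the counter: 150 mm deep (x), 164 mm wide (y), rim 90 mm above the counter, lid closed up to 100 mm. Origin: centre of its underside; x points away from the robot to the hinge side, y to its left, z up
- lid (a joint): angle of the dry box's lid, rad: 0 shut, growing as the front edge rises. The hinge lies along the far top edge (box x = +78 mm, z = 90 mm); the front edge is 155 mm from it, so 0.19 rad is a gap of 30 mm. The gasket clings: it takes some 12 to 18 N upward at the handle (a firm grip) to start it, most in the first 2 mm, and it has let go by about 6 mm of gap; after that only the lid's weight (about 2 N at the handle) is felt, and the lid falls shut if let go
- lid_handle (a point): middle of the bar of the steel bow handle on the lid: round bar 10 mm thick along the box's y, 88 mm of straight bar, its posts at y = -56 and +56 mm; the bar's centre is 36 mm above the lid's top and, with the lid shut, 136 mm above the counter; it lies 125 mm in front of the hinge axis and 46 mm above it. The point turns with the lid: x away from the robot, y along the bar
- timer: white bench timer, 60 x 64 x 23 mm, a loose bystander; origin at the centre of its underside
- dropper_vial: small amber dropper vial with a white cap, 26 mm across and 58 mm high, a loose bystander; origin at the centre of its underside
- specimen_cup: white lidded specimen cup, 49 mm across and 55 mm high, a loose bystander; origin at the centre of its underside
- blue_pen: white and blue capped pen, 138 mm long, 14 mm thick, lying on the counter, a loose bystander; origin at the centre of its underside

How it is judged:
By the outcome, as a careful person would: the job done as asked, in the order asked, and still so for the second after the job is handed in, while the arm keeps its last pose, push and grip.
It also fails if it takes over 48 s, if anything falls off the work surface, if the arm or the gripper's body presses on something with over 40 N, if the wrist force passes 120 N, or if a joint passes its speed limit or range.

## Working session

There is one attempt and no reset: what is moved stays moved. The work goes in short steps, Python scripts to look and compute and a shell command to move; the robot and the scene stay as the last step left them, time stands still between calls to the robot, and variables do not carry over. Pictures are saved under pics/ and viewed, at most 10 in all, crops included, and the job is handed in when it is done.

```bash
mkdir -p pics
cat > h.py <<'E'
import numpy as np, cv2
from rig import robot
from scipy.spatial.transform import Rotation as R
def ray(p,uv):
    # world ray(s) from pixel
    d=np.array([(uv[0]-p["cx"])/p["fx"],(uv[1]-p["cy"])/p["fy"]])
    if p.get("name")=="wrist":
        r=np.hypot(*d); v=np.array([*(d/max(r,1e-9)*np.sin(r)),np.cos(r)])
    else: v=np.array([*d,1.])
    Rm=cv2.Rodrigues(np.array(p["rvec"],float))[0]; t=np.array(p["tvec"],float).ravel()
    v=Rm.T@v; return -Rm.T@t, v/np.linalg.norm(v)
def proj(p,X):
    Rm=cv2.Rodrigues(np.array(p["rvec"],float))[0]; c=Rm@np.array(X,float)+np.array(p["tvec"],float).ravel()
    if p.get("name")=="wrist":
        r=np.hypot(c[0],c[1]); th=np.arctan2(r,c[2]); q=c[:2]/max(r,1e-9)*th
    else: q=c[:2]/c[2]
    return np.array([q[0]*p["fx"]+p["cx"],q[1]*p["fy"]+p["cy"]])
def atz(p,uv,z):
    o,v=ray(p,uv); return o+v*(z-o[2])/v[2]
def tri(rs):
    A=0;b=0
    for o,v in rs:
        P=np.eye(3)-np.outer(v,v); A=A+P; b=b+P@o
    X=np.linalg.solve(A,b); return X,[np.linalg.norm((np.eye(3)-np.outer(v,v))@(X-o)) for o,v in rs]
def shot(n,fn=None):
    p=robot.get_image(n); p["name"]=n
    if fn: cv2.imwrite("pics/"+fn+".png",p["frame"])
    return p
def tool(X,o=None):
    o=o or robot.get_obs(); return R.from_quat(o["tool_rot"]).inv().apply(np.array(X)-o["eef_pos"])
E
python3 - <<'E'
from h import *
np.set_printoptions(precision=4,suppress=True)
o=robot.get_obs()
for k,v in o.items(): print(k,np.round(v,4))
print(R.from_quat(o["tool_rot"]).as_matrix())
ps=[shot(n,n+"0") for n in("top","side","wrist")]
for p in ps:
    print(p["name"],p["fx"],p["cx"],p["cy"],p["shot"], ray(p,(256,192)))
    for q in ["swab","sleeve_rim","vial_rim","dry_box","lid_handle","lid","timer","dropper_vial","specimen_cup","blue_pen"]:
        try:
            print(q,[(round(d["score"],2),np.round(d["box"]).tolist(), np.round(np.argwhere(d["mask"]).mean(0)[::-1],1).tolist()) for d in robot.silhouettes(q,p)[:2]])
        except Exception as e: print(q,e)
c=np.hstack([ps[0]["frame"],ps[1]["frame"]]); cv2.imwrite("pics/c0.png",cv2.resize(np.vstack([ps[0]["frame"],ps[1]["frame"]]),(400,600)))
E
```

```text
time_s 0.0
joint_positions [-1.2327  0.3117  0.014   1.513  -0.0044  1.3192 -0.0272]
joint_vel [ 0.0002 -0.0004 -0.0001 -0.0015  0.001   0.0008 -0.0003]
tau [ -0.0002 -37.9922   0.146  -23.0587   0.0123   0.0133  -0.    ]
eef_pos [0.2036 0.5101 0.2302]
tool_rot [ 0.1887  0.982  -0.0012 -0.0002]
wrist_force [-0.0642  0.525   0.3711]
moment [-0.0068  0.0428  0.005 ]
grasp_force 0.0
gripper_width 0.0856
[[-0.9288  0.3707 -0.0008]
 [ 0.3707  0.9288 -0.0022]
 [-0.0001 -0.0023 -1.    ]]
top 442.36816954636873 258.4697550341858 187.95973697239944 1 (array([0.4208, 0.0165, 1.2502]), array([ 0.0594, -0.0118, -0.9982]))
swab [(0.36, [341.0, 208.0, 352.0, 210.0], [349.1, 207.6])]
sleeve_rim [(0.84, [331.0, 196.0, 353.0, 218.0], [341.8, 208.7]), (0.34, [320.0, 166.0, 325.0, 174.0], [322.5, 171.9])]
vial_rim [(0.76, [268.0, 191.0, 291.0, 216.0], [278.8, 201.4])]
dry_box [(0.67, [130.0, 135.0, 202.0, 200.0], [167.9, 166.9])]
lid_handle [(0.9, [132.0, 136.0, 201.0, 197.0], [165.6, 166.2]), (0.58, [329.0, 194.0, 355.0, 220.0], [341.6, 208.3])]
lid [(0.7, [129.0, 137.0, 203.0, 198.0], [165.9, 166.5])
[... 701 characters left out ...]
.0], [249.7, 139.0])]
lid [(0.67, [220.0, 118.0, 286.0, 158.0], [249.5, 139.0])]
timer [(0.98, [190.0, 201.0, 220.0, 220.0], [204.3, 211.9])]
dropper_vial [(0.59, [280.0, 247.0, 290.0, 273.0], [286.2, 260.0]), (0.28, [195.0, 257.0, 214.0, 301.0], [205.5, 279.6])]
specimen_cup [(0.9, [310.0, 278.0, 335.0, 308.0], [321.2, 293.3])]
blue_pen [(0.65, [197.0, 255.0, 215.0, 300.0], [204.7, 278.2]), (0.16, [223.0, 211.0, 260.0, 250.0], [241.0, 231.6])]
wrist 297.3186396354542 251.2685495616576 182.36312364811647 3 (array([0.1368, 0.5364, 0.3734]), array([ 0.2937, -0.1017, -0.9505]))
swab []
sleeve_rim []
vial_rim []
dry_box []
lid_handle []
lid []
timer []
dropper_vial []
specimen_cup []
blue_pen []
```

Run:
```python
import cv2,numpy as np
t=cv2.imread("pics/top0.png")[110:260,110:390]; s=cv2.imread("pics/side0.png")[110:320,160:360]
a=cv2.resize(t,None,fx=1.9,fy=2,interpolation=2) if 0 else cv2.resize(t,(790,423),interpolation=2)
cv2.imwrite("pics/t1.png",a); cv2.imwrite("pics/s1.png",cv2.resize(s,(570,598),interpolation=2))
```

```text
(no output)
```

View pics/t1.png

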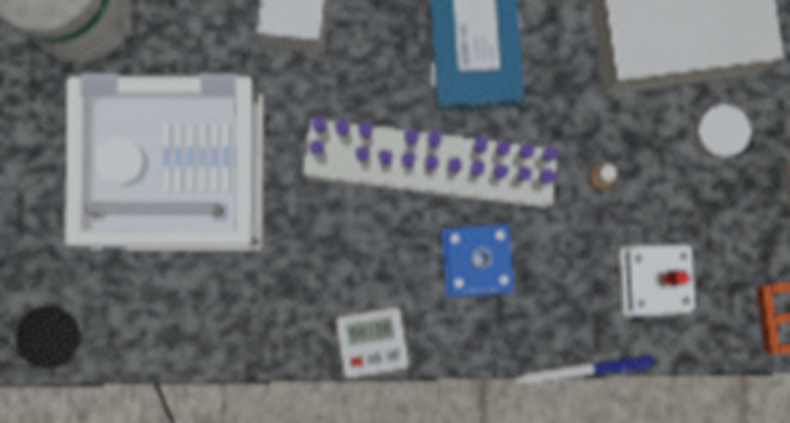

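View pics/s1.png

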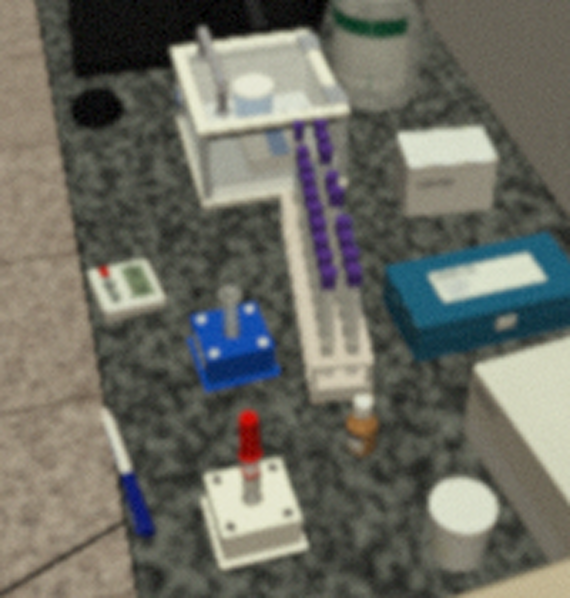

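Run:
```python
from h import *
np.set_printoptions(precision=4,suppress=True)
t=shot("top");s=shot("side")
for n,a,b in [("captop",(350,208.4),(247,256)),("vial",(280.8,201.1),(241.1,211.5)),]:
    print(n,tri([ray(t,a),ray(s,b)]))
print("captop",atz(t,(350,208.4),.124),atz(s,(247,256),.122))
print("capfoot",atz(s,(247.4,270.7),.082),"wblock",atz(t,(342.9,209.3),.034))
print("vial@78",atz(t,(280.8,201.1),.078),atz(s,(241.1,211.5),.078), "bluebl",atz(t,(110+477/2.821,110+261/2.821),.034))
for u in [(88,210),(222,211)]: print("bar",atz(t,(110+u[0]/2.821,110+u[1]/2.821),.136))
for c in [(66,76),(251,76),(251,247),(66,247)]: print("lid corner",atz(t,(110+c[0]/2.821,110+c[1]/2.821),.100))
for n,u in dict(timer=(373,343),drop=(603,174),cup=(725,130),pena=(517,378),penb=(655,362)).items(): print(n,atz(t,(110+u[0]/2.821,110+u[1]/2.821),.03))
c=s["frame"][110:170,210:290]; cv2.imwrite("pics/hb.png",cv2.resize(c,(800,600),interpolation=2))
```

```text
captop (array([ 0.442 , -0.2368,  0.1206]), [np.float64(0.00020108064629831878), np.float64(0.00020108064629850624)])
vial (array([ 0.4654, -0.0624,  0.0832]), [np.float64(0.0002279240261051832), np.float64(0.0002279240261050822)])
captop [ 0.4422 -0.236   0.124 ] [ 0.4416 -0.238   0.122 ]
capfoot [ 0.4403 -0.2421  0.082 ] wblock [ 0.4417 -0.2365  0.034 ]
vial@78 [ 0.4653 -0.0627  0.078 ] [ 0.4666 -0.0568  0.078 ] bluebl [ 0.4632 -0.0609  0.034 ]
bar [0.5105 0.2918 0.136 ]
bar [0.5079 0.1727 0.136 ]
lid corner [0.6384 0.3212 0.1   ]
lid corner [0.6361 0.1501 0.1   ]
lid corner [0.477  0.1513 0.1   ]
lid corner [0.4797 0.3208 0.1   ]
timer [0.3851 0.0417 0.03  ]
drop [ 0.547 -0.187  0.03 ]
cup [ 0.589  -0.3092  0.03  ]
pena [ 0.3489 -0.0979  0.03  ]
penb [ 0.362 -0.233  0.03 ]
```

```bash
for i in 1 2 3; do python3 -m handwheel '[[[-0.12,-0.12,0],[0,0,0]],[[-0.25,-0.25,0],[0,0,0]],[[-0.38,-0.38,0],[0,0,0]],[[-0.5,-0.5,0],[0,0,0]],[[-0.63,-0.63,0],[0,0,0]],[[-0.75,-0.75,0],[0,0,0]],[[-0.88,-0.88,0],[0,0,0]],[[-1,-1,0],[0,0,0]]]' 1; done
python3 -m handwheel '[[[-0.12,-0.12,0],[0,0,0.05]],[[-0.25,-0.25,0],[0,0,0.1]],[[-0.38,-0.38,0],[0,0,0.15]],[[-0.5,-0.5,0],[0,0,0.2]],[[-0.63,-0.63,0],[0,0,0.25]],[[-0.75,-0.75,0],[0,0,0.3]],[[-0.88,-0.88,0],[0,0,0.34]],[[-1,-1,0],[0,0,0.379]]]'
python3 - <<'E'
from h import *
np.set_printoptions(precision=4,suppress=True)
o=robot.get_obs(); print(o["time_s"],o["eef_pos"],o["joint_positions"]);print(R.from_quat(o["tool_rot"]).as_matrix())
print(tool([.442,-.237,.2]))
p=shot("wrist","w1")
for q in ["swab","sleeve_rim","vial_rim","lid_handle"]:
    print(q,[(round(d["score"],2),np.round(d["box"]).tolist()) for d in robot.silhouettes(q,p)[:2]])
E
```

```text
time_s: 2.75
eef_pos: [0.2602, 0.3797, 0.2313]
tool_rot: [0.189, 0.982, 0.0, 0.0]
wrist_force: [-0.3, -0.4, 0.2]
gripper_width: 0.0858
grasp_force: 0.0
time_s: 3.75
eef_pos: [0.3159, 0.2499, 0.2313]
tool_rot: [0.189, 0.982, 0.0, 0.0]
wrist_force: [0.3, -0.7, 0.9]
gripper_width: 0.0855
grasp_force: 0.0
time_s: 4.75
eef_pos: [0.3716, 0.12, 0.2313]
tool_rot: [0.189, 0.982, 0.0, 0.0]
wrist_force: [0.2, 0.4, 0.5]
gripper_width: 0.0853
grasp_force: 0.0
time_s: 5.75
eef_pos: [0.4272, -0.01, 0.2313]
tool_rot: [0.708, 0.706, 0.0, 0.0]
wrist_force: [1.1, -0.1, 0.1]
gripper_width: 0.0853
grasp_force: 0.0
5.75 [ 0.4272 -0.01    0.2313] [-0.5589  0.0522  0.5716  1.8335 -0.0298  1.2641  0.0174]
[[ 0.0037  1.      0.0002]
 [ 1.     -0.0037  0.0002]
 [ 0.0002  0.0002 -1.    ]]
[-0.227   0.0156  0.0313]
swab [(0.18, [238.0, 284.0, 283.0, 317.0])]
sleeve_rim [(0.66, [236.0, 283.0, 283.0, 315.0])]
vial_rim [(0.68, [255.0, 165.0, 308.0, 223.0])]
lid_handle [(0.61, [304.0, 5.0, 451.0, 26.0])]
```

```bash
for i in 1 2; do python3 -m handwheel '[[[-0.12,0,0],[0,0,0]],[[-0.25,0.01,0],[0,0,0]],[[-0.38,0.02,0],[0,0,0]],[[-0.5,0.03,0],[0,0,0]],[[-0.63,0.04,0],[0,0,0]],[[-0.75,0.05,0],[0,0,0]],[[-0.9,0.06,0],[0,0,0]],[[-1,0.07,0],[0,0,0]]]' 1 |head -2
python3 - <<'E'
from h import *
import pickle,os
p=shot("wrist"); i=len([f for f in os.listdir() if f.startswith("v")]); pickle.dump(p,open(f"v{i}.pkl","wb"))
cv2.imwrite(f"pics/v{i}.png",p["frame"])
print(proj(p,[.442,-.237,.122]),proj(p,[.442,-.237,.085]),proj(p,[.4653,-.061,.078]))
E
done
python3 - <<'E'
import cv2,numpy as np
a=cv2.imread("pics/v0.png")[90:390,150:350];b=cv2.imread("pics/v1.png")[90:390,150:350]
cv2.imwrite("pics/vv.png",cv2.resize(np.hstack([a,b]),(800,588),interpolation=2)); print(a.shape)
E
```

```text
time_s: 7.0
eef_pos: [0.4342, -0.11, 0.2313]
[259.49859193 295.54869971] [258.74355643 276.18966847] [283.48899418 119.96879347]
time_s: 8.05
eef_pos: [0.4411, -0.2101, 0.2313]
[253.20706188 207.77981594] [252.99197663 194.78095637] [276.8943172   21.55662759]
(294, 200, 3)
```

View pics/vv.png

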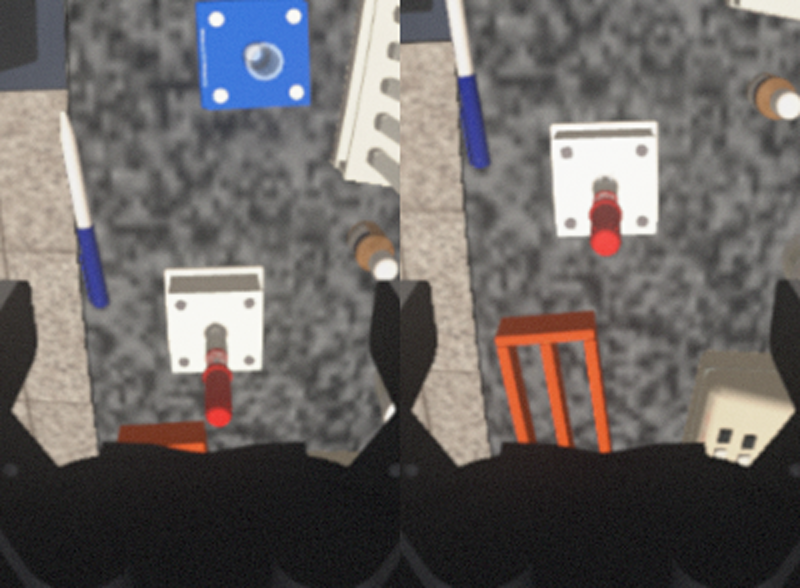

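Run:
```python
from h import *
import pickle
np.set_printoptions(precision=4,suppress=True)
a,b=[pickle.load(open(f"v{i}.pkl","rb")) for i in(0,1)]
X,e=tri([ray(a,(259,297)),ray(b,(252.5,210.5))]);print("captop",X,e,tool(X))
print("flange", tri([ray(a,(258,275)),ray(b,(252.5,194.5))]))
print("vial",atz(a,(282,120.5),.078)); t=shot("top")
print(tri([ray(a,(282,120.5)),ray(t,(280.8,201.1))]))
```

```text
captop [ 0.4415 -0.2403  0.1203] [np.float64(9.36319418996983e-05), np.float64(9.363194189962524e-05)] [-0.0286  0.0005  0.1111]
flange (array([ 0.4414, -0.2381,  0.0808]), [np.float64(0.00014076785933234126), np.float64(0.00014076785933222422)])
vial [ 0.4638 -0.0616  0.078 ]
(array([ 0.4663, -0.0639,  0.0532]), [np.float64(0.0004936105542570955), np.float64(0.0004936105542571104)])
```

```bash
python3 -m handwheel '[[[-0.15,0,0],[0,0,0]],[[-0.28,0,0],[0,0,0]],[[-0.29,0,0.2],[0,0,0]],[[-0.29,0,0.4],[0,0,0]],[[-0.29,0,0.6],[0,0,0]],[[-0.29,0,0.8],[0,0,0]],[[-0.29,0,0.95],[0,0,0]],[[-0.29,0,1],[0,0,0]]]' 0.6
python3 -m handwheel '[[[0,0,0.1],[0,0,0]],[[0,0,0.25],[0,0,0]],[[0,0,0.38],[0,0,0]],[[0,0,0.42],[0,0,0]],[[0,0,0.42],[0,0,0]],[[0,0,0.42],[0,0,0]],[[0,0,0.42],[0,0,0]],[[0,0,0.42],[0,0,0]]]' -
python3 -m handwheel '[[[0,0,0],[0,0,0]],[[0,0,0],[0,0,0]],[[0,0,0],[0,0,0]],[[0,0,0],[0,0,0]],[[0,0,0],[0,0,0]],[[0,0,0],[0,0,0]],[[0,0,0],[0,0,0]],[[0,0,0],[0,0,0]]]' 0 40
python3 -c "
from h import *
p=shot('side','s2'); q=shot('wrist','w2'); print(proj(p,[.4415,-.239,.1]))
cv2.imwrite('pics/g2.png',cv2.resize(np.hstack([p['frame'][200:350,150:350],q['frame'][200:350,150:350]]),(800,300),interpolation=2))"
```

```text
time_s: 9.15
eef_pos: [0.4408, -0.2376, 0.1304]
tool_rot: [0.707, 0.707, -0.0, -0.001]
wrist_force: [0.4, 0.4, 0.2]
gripper_width: 0.0508
grasp_force: 0.0
time_s: 10.15
eef_pos: [0.4415, -0.238, 0.0896]
tool_rot: [0.707, 0.707, 0.0, 0.0]
wrist_force: [0.1, 0.3, 0.6]
gripper_width: 0.0511
grasp_force: 0.0
time_s: 11.15
eef_pos: [0.4414, -0.238, 0.0894]
tool_rot: [0.707, 0.707, 0.0, 0.0]
wrist_force: [-0.2, 0.5, 0.6]
gripper_width: 0.0131
grasp_force: 39.0
[247.39274263 263.65947953]
```

View pics/g2.png

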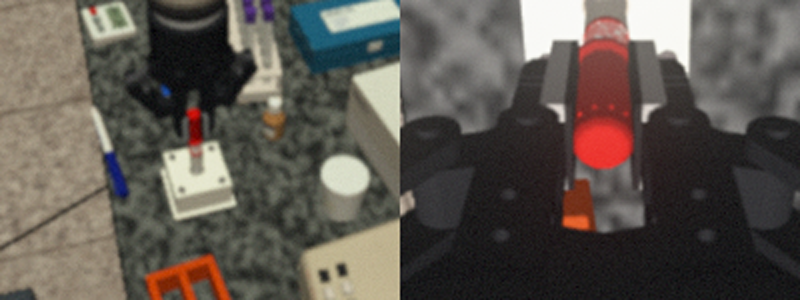

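```bash
python3 -m handwheel '[[[0,0,-0.08],[0,0,0]],[[0,0,-0.18],[0,0,0]],[[0,0,-0.3],[0,0,0]],[[0,0,-0.45],[0,0,0]],[[0,0,-0.6],[0,0,0]],[[0,0,-0.75],[0,0,0]],[[0,0,-0.87],[0,0,0]],[[0,0,-0.9],[0,0,0]]]'
python3 -m handwheel '[[[0.06,0.01,0],[0,0,0]],[[0.2,0.04,0],[0,0,0]],[[0.38,0.08,0],[0,0,0]],[[0.55,0.12,0],[0,0,0]],[[0.7,0.16,0],[0,0,0]],[[0.85,0.2,0],[0,0,0]],[[0.96,0.23,0],[0,0,0]],[[1,0.23,0],[0,0,0]]]'
python3 -c "
from h import *
t=shot('top','t3');p=shot('side','s3'); q=shot('wrist','w3'); print(proj(p,[.4645,-.061,.078]),proj(q,[.4645,-.061,.078]))
for i in 'swab','vial_rim':
  for c in (t,p,q): print(i,c['name'],[(round(d['score'],2),np.round(d['box']).tolist()) for d in robot.silhouettes(i,c)[:2]])
cv2.imwrite('pics/g3.png',cv2.resize(np.hstack([p['frame'][170:320,180:330],q['frame'][130:330,170:370][::1,::1] if 0 else cv2.resize(q['frame'][130:330,150:350],(150,150))]),(800,400),interpolation=2))"
```

```text
time_s: 12.25
eef_pos: [0.4417, -0.2383, 0.1804]
tool_rot: [0.707, 0.707, 0.0, 0.001]
wrist_force: [-0.5, -0.1, -0.9]
gripper_width: 0.0128
grasp_force: 39.1
time_s: 13.25
eef_pos: [0.4644, -0.137, 0.1792]
tool_rot: [0.706, 0.708, -0.0, -0.0]
wrist_force: [-0.6, 0.4, -0.2]
gripper_width: 0.0129
grasp_force: 39.1
[240.62307127 212.78424658] [253.08218539  90.72480933]
swab top []
swab side [(0.62, [242.0, 190.0, 250.0, 224.0])]
swab wrist [(0.76, [237.0, 188.0, 268.0, 284.0])]
vial_rim top [(0.87, [266.0, 189.0, 294.0, 215.0])]
vial_rim side [(0.96, [224.0, 211.0, 257.0, 248.0])]
vial_rim wrist [(0.92, [217.0, 63.0, 290.0, 125.0])]
```

View pics/g3.png

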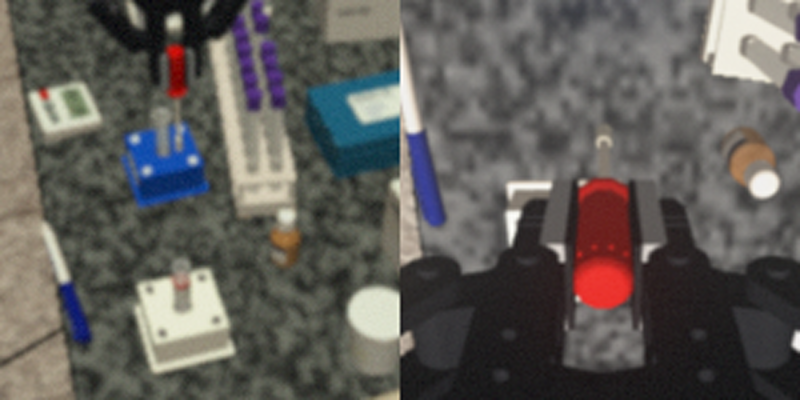

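```bash
python3 -c "
from h import *
q=shot('wrist','w4');o=robot.get_obs()
np.set_printoptions(precision=4,suppress=True)
print(o['eef_pos'],'bud',atz(q,(252,198),.108))
w=q['frame'][50:150,200:300]; p=cv2.imread('pics/s3.png')[190:260,200:270]; t=cv2.imread('pics/t3.png')[170:230,250:310]
cv2.imwrite('pics/g4.png',np.hstack([cv2.resize(i,(s,400),interpolation=2) for i,s in((w,400),(t,400))]))"
```

```text
[ 0.4641 -0.1383  0.1793] bud [ 0.4637 -0.1427  0.108 ]
```

View pics/g4.png

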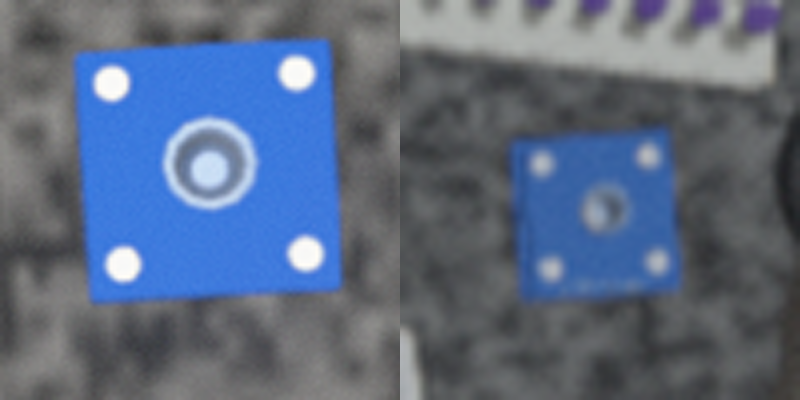

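```bash
python3 -c "
from h import *
q=shot('wrist');p=shot('side')
for z in (.214,.172,.125,.118,.112,.106): print(z,proj(q,[.4641,-.1393,z]).round(1),proj(p,[.4641,-.1393,z]).round(1))
print('vial',atz(q,(252.5,90.75),.078))
m=robot.silhouettes('swab',q)[0]['mask']
for r in range(186,215,3): c=np.where(m[r])[0]; print(r,c.min() if len(c) else None,c.max() if len(c) else None)
a=q['frame'][170:220,230:280]; b=p['frame'][180:240,225:275]
cv2.imwrite('pics/g5.png',np.hstack([cv2.resize(a,(400,400),interpolation=2),cv2.resize(b,(333,400),interpolation=2)]))"
```

```text
0.214 [253.4 271.7] [245.7 188.6]
0.172 [252.9 230.3] [246.4 204. ]
0.125 [252.6 201.6] [247.  220.2]
0.118 [252.5 198.3] [247.1 222.5]
0.112 [252.5 195.7] [247.2 224.5]
0.106 [252.5 193.2] [247.3 226.4]
vial [ 0.46410626 -0.06161595  0.078     ]
186 None None
189 None None
192 250 253
195 248 255
198 247 255
201 248 255
204 249 254
207 250 254
210 249 254
213 249 254
```

View pics/g5.png

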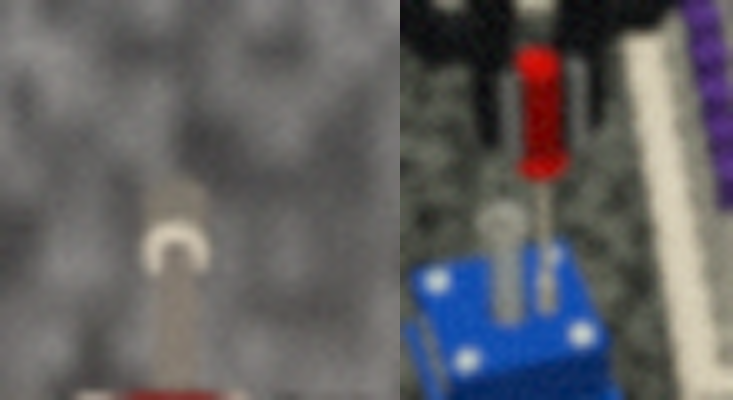

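```bash
python3 -m handwheel '[[[0.08,0,0],[0,0,0]],[[0.2,0,0],[0,0,0]],[[0.36,0,0],[0,0,0]],[[0.52,0,0],[0,0,0]],[[0.66,0,0],[0,0,0]],[[0.75,0,0],[0,0,0]],[[0.78,0,0],[0,0,0]],[[0.78,0,0],[0,0,0]]]'
python3 -m handwheel '[[[0,0,0.05],[0,0,0]],[[0,0,0.12],[0,0,0]],[[0,0,0.2],[0,0,0]],[[0,0,0.28],[0,0,0]],[[0,0,0.35],[0,0,0]],[[0,0,0.4],[0,0,0]],[[0,0,0.4],[0,0,0]],[[0,0,0.4],[0,0,0]]]'
python3 -c "
from h import *
q=shot('wrist');p=shot('side');o=robot.get_obs();print(o['eef_pos'])
a=q['frame'][130:230,200:300]; b=p['frame'][170:250,210:276]
cv2.imwrite('pics/g6.png',np.hstack([cv2.resize(a,(400,400),interpolation=2),cv2.resize(b,(333,400),interpolation=2)]))"
```

```text
time_s: 14.9
eef_pos: [0.4641, -0.0601, 0.1793]
tool_rot: [0.707, 0.707, -0.0, 0.0]
wrist_force: [0.3, 0.4, 0.2]
gripper_width: 0.0128
grasp_force: 39.2
time_s: 15.9
eef_pos: [0.4644, -0.06, 0.1395]
tool_rot: [0.707, 0.707, 0.0, 0.0]
wrist_force: [0.3, 0.8, 0.1]
gripper_width: 0.0126
grasp_force: 39.1
[ 0.46444374 -0.05995743  0.13960931]
```

View pics/g6.png

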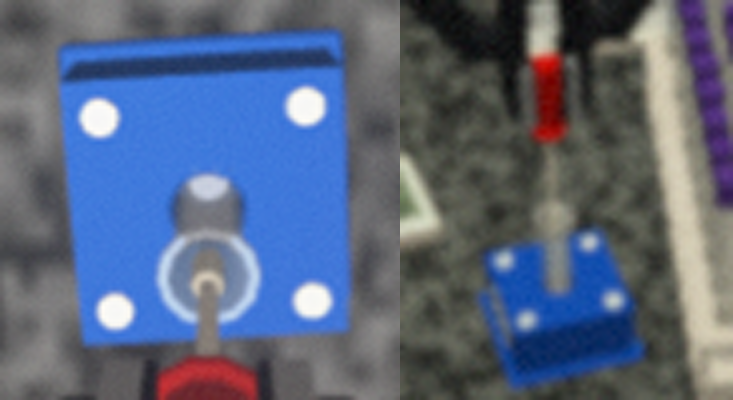

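```bash
python3 -m handwheel '[[[0,0,0.05],[0,0,0]],[[0,0,0.12],[0,0,0]],[[0,0,0.2],[0,0,0]],[[0,0,0.28],[0,0,0]],[[0,0,0.36],[0,0,0]],[[0,0,0.42],[0,0,0]],[[0,0,0.45],[0,0,0]],[[0,0,0.45],[0,0,0]]]'
python3 -m handwheel '[[[0,0,0.02],[0,0,0]],[[0,0,0.04],[0,0,0]],[[0,0,0.06],[0,0,0]],[[0,0,0.08],[0,0,0]],[[0,0,0.1],[0,0,0]],[[0,0,0.11],[0,0,0]],[[0,0,0.12],[0,0,0]],[[0,0,0.12],[0,0,0]]]'
```

```text
time_s: 17.0
eef_pos: [0.4641, -0.0599, 0.0941]
tool_rot: [0.707, 0.707, -0.0, -0.0]
wrist_force: [0.8, 0.3, -0.7]
gripper_width: 0.0129
grasp_force: 39.2
time_s: 18.0
eef_pos: [0.4644, -0.0599, 0.085]
tool_rot: [0.707, 0.707, 0.001, -0.001]
wrist_force: [-6.3, 2.1, 21.4]
gripper_width: 0.0128
grasp_force: 41.6
```

```bash
python3 -c "
from h import *
q=shot('wrist');p=shot('side');o=robot.get_obs();print(o['eef_pos'],o['wrist_force'])
a=q['frame'][150:270,200:300]; b=p['frame'][170:250,210:276]
cv2.imwrite('pics/g7.png',np.hstack([cv2.resize(a,(420,500),interpolation=2),cv2.resize(b,(380,500),interpolation=2)]))"
```

```text
[ 0.46438228 -0.05995395  0.08498912] [-7.12813655  1.52622726 21.09916844]
```

View pics/g7.png

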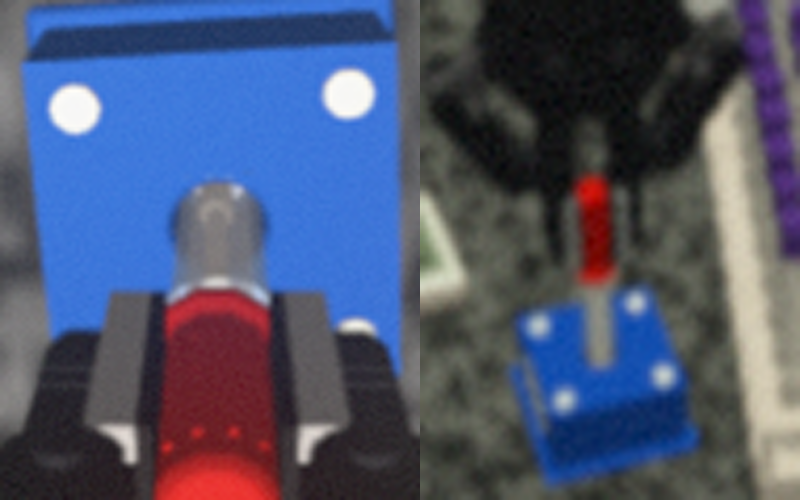

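```bash
python3 -m handwheel '[[[0,0,0],[0,0,0]],[[0,0,0],[0,0,0]],[[0,0,0],[0,0,0]],[[0,0,0],[0,0,0]],[[0,0,-0.05],[0,0,0]],[[0,0,-0.15],[0,0,0]],[[0,0,-0.3],[0,0,0]],[[0,0,-0.45],[0,0,0]]]' 0.6
python3 -m handwheel '[[[0,0,-0.2],[0,0,0]],[[0,0,-0.45],[0,0,0]],[[0.08,0.04,-0.7],[0,0,0]],[[0.22,0.1,-0.9],[0,0,0]],[[0.4,0.15,-1],[0,0,0]],[[0.6,0.2,-1],[0,0,0]],[[0.8,0.23,-1],[0,0,0]],[[1,0.25,-1],[0,0,0]]]'
python3 -m handwheel '[[[0.15,0,0],[0,0,0]],[[0.3,0.04,0],[0,0,0]],[[0.45,0.08,0],[0,0,0]],[[0.6,0.1,0],[0,0,0]],[[0.75,0.15,0],[0,0,0]],[[0.9,0.2,0],[0,0,0]],[[0.98,0.2,0],[0,0,0]],[[1,0.2,0],[0,0,0]]]'
python3 -c "
from h import *
np.set_printoptions(precision=4,suppress=True)
q=shot('wrist','w8');p=shot('side','s8');o=robot.get_obs();print(o['eef_pos'],R.from_quat(o['tool_rot']).as_matrix())
print(proj(q,[.509,.188,.136]),proj(q,[.509,.276,.136]))
a=q['frame']; b=p['frame'][165:245,210:276]
import pickle; pickle.dump(q,open('h0.pkl','wb'))
cv2.imwrite('pics/g8.png',np.hstack([cv2.resize(a[0:250,130:380],(500,500),interpolation=2),cv2.resize(b,(300,500),interpolation=2)]))"
```

```text
time_s: 19.1
eef_pos: [0.4646, -0.06, 0.1288]
tool_rot: [0.707, 0.707, 0.0, 0.0]
wrist_force: [0.1, 0.0, -0.2]
gripper_width: 0.0514
grasp_force: 0.0
time_s: 20.1
eef_pos: [0.4894, 0.0406, 0.2285]
tool_rot: [0.707, 0.707, 0.001, 0.0]
wrist_force: [-0.6, -0.5, 0.7]
gripper_width: 0.0512
grasp_force: 0.0
time_s: 21.1
eef_pos: [0.5089, 0.1406, 0.2271]
tool_rot: [0.707, 0.708, -0.0, -0.0]
wrist_force: [-0.1, 0.2, 0.7]
gripper_width: 0.0515
grasp_force: 0.0
[0.509  0.1398 0.2272] [[-0.0001  1.     -0.0002]
 [ 1.      0.0001 -0.0004]
 [-0.0004 -0.0002 -1.    ]]
[252.7096 127.5539] [253.0092  17.9225]
```

View pics/g8.png

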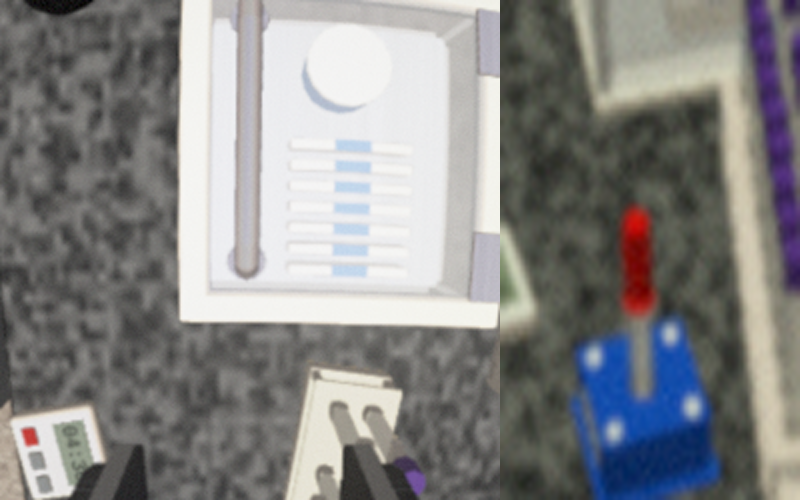

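```bash
python3 -m handwheel '[[[0.12,0,0],[0,0,0]],[[0.27,0.01,0],[0,0,0]],[[0.42,0.01,0],[0,0,0]],[[0.57,0.01,0],[0,0,0]],[[0.72,0.01,0],[0,0,0]],[[0.84,0.01,0],[0,0,0]],[[0.92,0.01,0.1],[0,0,0]],[[0.92,0.01,0.25],[0,0,0]]]' 0.7
python3 - <<'E'
from h import *
import pickle
np.set_printoptions(precision=4,suppress=True)
o=robot.get_obs();print(o['eef_pos'])
q=pickle.load(open('h0.pkl','rb')); w=shot("wrist","w9"); t=shot("top");s=shot("side")
print("near end", tri([ray(q,(253,135)),ray(s,(237.9,146.8))]),tri([ray(q,(253,135)),ray(t,(188.7,184.8))]))
# bar x from wrist rows: profile of dark bar across columns
X=[.510,.0,.136]
for p in (q,w):
  for y in (.20,.22,.24,.26):
    u=proj(p,[.510,y,.136]); r=int(round(u[1]))
    if 0<=r<384:
        c0=int(u[0])-14; print(y,u.round(1),c0,p["frame"][r,c0:c0+30].mean(1).round().astype(int))
E
```

```text
time_s: 22.2
eef_pos: [0.51, 0.2328, 0.2015]
tool_rot: [0.707, 0.708, 0.0, 0.0]
wrist_force: [0.4, -0.6, -0.5]
gripper_width: 0.06
grasp_force: 0.0
[0.51   0.2328 0.2015]
near end (array([0.5092, 0.1788, 0.1097]), [np.float64(0.000148737388396925), np.float64(0.00014873738839676874)]) (array([0.51  , 0.1776, 0.1016]), [np.float64(0.0005656907913911396), np.float64(0.0005656907913914097)])
0.2 [254.  112.4] 240 [238 239 239 239 239 239 232 195 170 177 187 190 187 193 194 192 187 175
 162 171 212 237 239 238 239 239 239 238 238 238]
0.22 [254.1  87. ] 240 [239 240 239 239 238 238 235 213 170 172 185 185 188 191 196 193 187 179
 162 160 207 234 238 237 239 239 239 239 238 237]
0.24 [254.2  61.8] 240 [237 237 237 239 236 238 238 229 175 161 179 184 186 187 188 193 188 180
 165 150 165 224 236 238 237 237 237 236 237 236]
0.26 [254.3  37.1] 240 [237 235 236 237 235 235 238 231 186 155 173 181 180 186 188 191 185 183
 171 151 155 208 234 237 236 236 236 236 235 236]
0.2 [252.3 235. ] 238 [181 179 184 177 169 183 181 155 151 164 178 181 180 184 185 185 179 171
 161 149 158 180 179 173 179 185 183 183 183 187]
0.22 [252.4 211.3] 238 [231 233 233 231 231 233 232 216 169 163 175 182 181 182 187 186 185 180
 167 156 157 193 227 231 232 231 233 231 233 233]
0.24 [252.5 185.9] 238 [231 233 231 234 233 232 232 218 175 165 173 180 181 181 185 187 187 183
 171 164 151 179 227 234 232 233 234 233 232 233]
0.26 [252.6 159.2] 238 [232 231 233 233 232 232 232 222 180 160 170 176 181 184 183 187 189 185
 183 171 157 161 196 230 233 233 234 233 233 233]
```

```bash
python3 -m handwheel '[[[0,0,0.12],[0,0,0]],[[0,0,0.28],[0,0,0]],[[0,0,0.44],[0,0,0]],[[0,0,0.6],[0,0,0]],[[0,0,0.74],[0,0,0]],[[0,0,0.83],[0,0,0]],[[0,0,0.85],[0,0,0]],[[0,0,0.85],[0,0,0]]]'
python3 -m handwheel '[[[0,0,0],[0,0,0]],[[0,0,0],[0,0,0]],[[0,0,0],[0,0,0]],[[0,0,0],[0,0,0]],[[0,0,0],[0,0,0]],[[0,0,0],[0,0,0]],[[0,0,0],[0,0,0]],[[0,0,0],[0,0,0]]]' 0 90
```

```text
time_s: 23.35
eef_pos: [0.5103, 0.2322, 0.1176]
tool_rot: [0.707, 0.707, 0.0, 0.0]
wrist_force: [0.4, 0.7, -0.2]
gripper_width: 0.0597
grasp_force: 0.0
time_s: 24.35
eef_pos: [0.5108, 0.2322, 0.1178]
tool_rot: [0.707, 0.707, 0.001, 0.0]
wrist_force: [3.2, 0.5, 3.1]
gripper_width: 0.0072
grasp_force: 88.0
```

```bash
python3 -m handwheel '[[[0,0.002,-0.01],[0.003,0,0]],[[0,0.004,-0.02],[0.005,0,0]],[[0,0.006,-0.03],[0.008,0,0]],[[0,0.008,-0.04],[0.01,0,0]],[[0,0.011,-0.05],[0.013,0,0]],[[0,0.013,-0.062],[0.016,0,0]],[[0,0.013,-0.062],[0.016,0,0]],[[0,0.013,-0.062],[0.016,0,0]]]'
python3 -c "
from h import *
o=robot.get_obs();print(o['eef_pos'],o['wrist_force'],R.from_quat(o['tool_rot']).as_rotvec())"
```

```text
time_s: 25.35
eef_pos: [0.5102, 0.2321, 0.119]
tool_rot: [0.707, 0.707, -0.02, -0.018]
wrist_force: [8.4, 3.0, -19.0]
gripper_width: 0.0066
grasp_force: 87.7
[0.51017181 0.23210102 0.11902179] [  8.40523115   3.01335347 -18.95572985] [-2.19480588 -2.19616033  0.06145949]
```

```bash
python3 -m handwheel '[[[0,0.002,-0.01],[0.003,0,0]],[[0,0.004,-0.02],[0.005,0,0]],[[0,0.006,-0.03],[0.008,0,0]],[[0,0.008,-0.04],[0.01,0,0]],[[0,0.011,-0.05],[0.013,0,0]],[[0,0.013,-0.062],[0.016,0,0]],[[0,0.013,-0.062],[0.016,0,0]],[[0,0.013,-0.062],[0.016,0,0]]]'
python3 -c "
from h import *
o=robot.get_obs();print(o['eef_pos'],o['wrist_force'],R.from_quat(o['tool_rot']).as_matrix()[:,2])
s=shot('side','s10');w=shot('wrist','w10')"
```

```text
time_s: 26.35
eef_pos: [0.5092, 0.232, 0.1205]
tool_rot: [0.706, 0.706, -0.041, -0.037]
wrist_force: [10.3, 3.9, -34.1]
gripper_width: 0.0071
grasp_force: 87.2
[0.50921844 0.23200903 0.12048527] [ 10.27042781   3.94396194 -34.12916417] [-0.10991632 -0.00512173 -0.99392765]
```

```bash
python3 -c "
from h import *
np.set_printoptions(precision=4,suppress=True)
o=robot.get_obs();print(o['time_s'],o['eef_pos'],o['wrist_force'],o['moment'],o['joint_positions'],o['gripper_width'])
w=cv2.imread('pics/w10.png'); w9=cv2.imread('pics/w9.png')
p=shot('wrist');s=shot('side')
for y in (.20,.22,.24):
    for z in (.136,.139):
        u=proj(p,[.5105,y,z]); print(y,z,u.round(1))
for r in range(170,290,15): print(r,p['frame'][r,225:285:1].mean(1).astype(int)[::2])
print([ (d['score'],d['box']) for d in robot.silhouettes('lid_handle',p)[:1]])
for n in ('lid','dry_box','swab'): print(n,[(round(d['score'],2),np.round(d['box'])) for d in robot.silhouettes(n,s)[:1]])
"
```

```text
26.45 [0.5092 0.232  0.1205] [  9.0866   4.2792 -34.2987] [ 0.9153 -2.5302 -0.1963] [-0.7593  0.5179  0.4766  1.555  -0.2747  1.2392 -0.2189] 0.006837821032948869
0.2 0.136 [252.1 299.7]
0.2 0.139 [251.5 303.1]
0.22 0.136 [252.3 269.2]
0.22 0.139 [251.6 272.5]
0.24 0.136 [252.4 234.1]
0.24 0.139 [251.7 237. ]
170 [228 214 204 182 185 204 207 216 207 153 170 174 178 177 180 179 173 159
 146 131 217 224 224 225 225 226 225 225 229 227]
185 [230 213 204 181 179 201 205 212 205 153 168 171 174 177 181 176 171 158
 144 140 222 223 224 225 224 225 225 226 226 226]
200 [229 215 206 186 177 201 206 208 188 155 170 172 175 179 179 176 169 158
 135 148 222 223 225 225 227 224 223 226 226 226]
215 [229 217 207 184 177 199 202 209 182 151 164 175 170 175 179 173 166 155
 133 177 225 223 223 226 224 224 226 224 225 226]
230 [ 76  74  69  85  88  90  87  88  96 152 163 167 173 175 174 172 163 149
 126  93  90  93  89  90  85  75  77  76  91 171]
245 [ 44  58  84  83  85  85  82  77  49  67 156 168 169 173 176 169 158  93
  52  69  84  91  86  83  88  72  55  55  56  58]
260 [ 49  46  41  41  41  42 105 120  59  61 153 165 165 172 172 164 153  84
  59  98 126  52  46  46  49  49  60  65  60  61]
275 [ 37  30  34  38  39  32  34  39  55  45 150 166 166 172 170 166 147  73
  56  51  44  42  44  42  40  40  40  37  43  40]
[(0.93, [204.4, 62.4, 470.8, 315.0])]
lid [(0.78, array([220., 123., 285., 158.]))]
dry_box [(0.83, array([220., 123., 285., 185.]))]
swab []
```

```bash
python3 -m handwheel '[[[0,0,0],[0,0,0]],[[0,0.005,0],[0,0,0]],[[0,0.01,0],[0,0,0]],[[0,0.02,-0.01],[0,0,0]],[[0,0.02,-0.02],[0,0,0]],[[0,0.02,-0.03],[0,0,0]],[[0,0.02,-0.04],[0,0,0]],[[0,0.02,-0.04],[0,0,0]]]' 0 120
python3 -c "
from h import *
np.set_printoptions(precision=4,suppress=True)
o=robot.get_obs();print(o['eef_pos']-.019*R.from_quat(o['tool_rot']).as_matrix()[:,2],o['wrist_force'],o['moment'])"
```

```text
time_s: 27.75
eef_pos: [0.5113, 0.232, 0.1257]
tool_rot: [0.706, 0.706, -0.041, -0.038]
wrist_force: [6.1, 2.2, -14.6]
gripper_width: 0.0061
grasp_force: 119.6
[0.5134 0.2321 0.1445] [  6.0866   2.2129 -14.6243] [ 0.4851 -1.1718 -0.1997]
```

```bash
python3 -m handwheel '[[[0,0,0],[0.004,0,0]],[[0,0,0],[0.008,0,0]],[[0,0,0],[0.012,0,0]],[[0,0,0],[0.016,0,0]],[[0,0.01,0],[0.02,0,0]],[[0,0.01,0],[0.024,0,0]],[[0,0.01,0],[0.028,0,0]],[[0,0.01,0],[0.028,0,0]]]'
python3 -c "
from h import *
np.set_printoptions(precision=4,suppress=True)
o=robot.get_obs();print(o['eef_pos']-.019*R.from_quat(o['tool_rot']).as_matrix()[:,2],o['wrist_force'],o['moment'],R.from_quat(o['tool_rot']).as_matrix()[:,2])"
```

```text
time_s: 28.75
eef_pos: [0.5135, 0.2321, 0.1334]
tool_rot: [0.703, 0.704, -0.069, -0.069]
wrist_force: [-5.5, -0.5, -2.3]
gripper_width: 0.006
grasp_force: 121.0
[0.5172 0.2321 0.152 ] [-5.5339 -0.4572 -2.2542] [-0.0682  1.3546 -0.1539] [-0.1943 -0.0006 -0.9809]
```

```bash
python3 -m handwheel '[[[0,0.005,-0.015],[0,0,0]],[[0,0.01,-0.03],[0,0,0]],[[0,0.015,-0.045],[0,0,0]],[[0,0.02,-0.06],[0,0,0]],[[0,0.03,-0.07],[0,0,0]],[[0,0.03,-0.08],[0,0,0]],[[0,0.03,-0.08],[0,0,0]],[[0,0.03,-0.08],[0,0,0]]]'
python3 -c "
from h import *
np.set_printoptions(precision=4,suppress=True)
o=robot.get_obs();print(o['eef_pos']-.019*R.from_quat(o['tool_rot']).as_matrix()[:,2],o['wrist_force'])
s=shot('side','s11');t=shot('top','t11');w=shot('wrist','w11')
s0=cv2.imread('pics/side0.png');
# lid front near corner predictions, hinge (.635,.09)
def pt(d,h,y,th): return [.6352-d*np.cos(th)+h*np.sin(th),y,.09+h*np.cos(th)+d*np.sin(th)]
for th in (0,.13,.16,.19,.22): print(th,'side near/far front top',proj(s,pt(.155,.01,.151,th)).round(1),proj(s,pt(.155,.01,.321,th)).round(1),'bar',proj(s,pt(.125,.046,.20,th)).round(1),'wrist front',proj(w,pt(.155,.01,.26,th)).round(1),'top',proj(t,pt(.155,.01,.17,th)).round(1))
for n in ('lid','dry_box','swab','vial_rim','timer','specimen_cup','blue_pen','dropper_vial'): print(n,[(round(d['score'],2),np.round(d['box']).tolist()) for d in robot.silhouettes(n,s)[:1]])
u=proj(w,pt(.155,.01,.26,.19)); r=int(u[1]); print('w row',r,w['frame'][r,150:260].mean(1).astype(int))
for c in (230,236): print('side col',c,s0[110:190,c].mean(1).astype(int),s['frame'][110:190,c].mean(1).astype(int))
"
```

```text
time_s: 29.75
eef_pos: [0.517, 0.232, 0.14]
tool_rot: [0.703, 0.704, -0.07, -0.069]
wrist_force: [-6.4, 0.1, -4.4]
gripper_width: 0.0059
grasp_force: 120.6
[0.5207 0.2321 0.1587] [-6.4144  0.0538 -4.426 ]
0 side near/far front top [229.9 156.5] [219.6 126.7] bar [236.3 135. ] wrist front [209.8 163.9] top [191.7 196.5]
0.13 side near/far front top [230.5 150.3] [220.  120.9] bar [238.5 129.8] wrist front [203.  171.4] top [190.7 195. ]
0.16 side near/far front top [230.7 148.9] [220.2 119.5] bar [239.1 128.6] wrist front [201.8 173.4] top [190.4 194.6]
0.19 side near/far front top [231.  147.4] [220.5 118.2] bar [239.8 127.4] wrist front [200.8 175.5] top [190.2 194. ]
0.22 side near/far front top [231.4 146. ] [220.7 116.8] bar [240.5 126.3] wrist front [200.1 177.7] top [189.9 193.4]
lid [(0.78, [220.0, 117.0, 285.0, 151.0])]
dry_box [(0.68, [220.0, 120.0, 287.0, 182.0])]
swab [(0.47, [238.0, 201.0, 242.0, 212.0])]
vial_rim [(0.89, [225.0, 216.0, 260.0, 248.0])]
timer [(0.75, [192.0, 202.0, 220.0, 221.0])]
specimen_cup [(0.88, [309.0, 276.0, 331.0, 309.0])]
blue_pen [(0.77, [196.0,
[... 1163 characters left out ...]
2
  98  88  84  84  77  65  59  71]
side col 236 [  1  11  13  13   7  10  10  12  13   7   9  10  24  73 155 205 213 198
 177 161 157 159 158 156 156 157 155 154 147 139 141 140 136 127 130 134
 146 143 138 149 172 198 219 222 222 197 158 111 100 129 150 156 155 158
 159 157 159 157 156 162 162 158 158 156 157 164 173 184 187 192 194 159
 124  90  75  68  65  67  67  69] [ 13  15  17  18  20  18  30  46  70  73  73  78  91 104 110 108  94  96
 111 140 160 171 171 172 173 169 173 175 175 169 167 156 153 155 170 197
 215 210 195 165 163 183 189 188 189 184 166 128 106 128 152 158 156 156
 155 159 155 157 157 157 156 164 157 153 157 162 179 184 185 195 184 158
 126  99  76  73  66  67  62  70]
```

```bash
python3 -m handwheel '[[[0,0,-0.005],[0,0,0]],[[0,0,-0.01],[0,0,0]],[[0,-0.005,-0.015],[0,0,0]],[[0,-0.005,-0.015],[0,0,0]],[[0,-0.005,-0.015],[0,0,0]],[[0,-0.005,-0.015],[0,0,0]],[[0,-0.005,-0.015],[0,0,0]],[[0,-0.005,-0.015],[0,0,0]]]'
python3 -c "
from h import *
np.set_printoptions(precision=4,suppress=True)
o=robot.get_obs();print(o['eef_pos']-.019*R.from_quat(o['tool_rot']).as_matrix()[:,2],o['wrist_force'],o['joint_vel'])
s=shot('side');t=shot('top')
def red(f,sl):
    m=(f[...,2].astype(int)-f[...,1]>90); m[:, :sl[0]]=0; m[:,sl[1]:]=0; a=np.argwhere(m); return a.min(0),a.max(0),len(a)
print('now',red(s['frame'][:260],(225,260)),'then',red(cv2.imread('pics/s8.png')[:260],(225,260)))
for z in (.120,.081,.078): print(z,proj(s,[.4641,-.0612,z]).round(1))
"
```

```text
time_s: 31.3
eef_pos: [0.518, 0.232, 0.1416]
tool_rot: [0.703, 0.704, -0.069, -0.068]
wrist_force: [-6.0, 0.5, -5.3]
gripper_width: 0.0059
grasp_force: 120.5
[0.5216 0.232  0.1602] [-5.9813  0.4949 -5.3369] [-0.0007  0.0007 -0.0001 -0.0007  0.0003 -0.0014  0.0008]
now (array([198, 237]), array([214, 242]), 72) then (array([198, 237]), array([214, 242]), 73)
0.12 [239.8 199.6]
0.081 [240.4 211.9]
0.078 [240.5 212.9]
```

```bash
python3 -c "
from rig import robot
print(robot.close_job())"
```

```text
the job is handed in; nothing more can be done
None
```

I handed the job in at 31.3 s, and the hand-in gave no verdict. The swab's cap is home on the vial's rim and released. The arm still holds the lid about 30 mm ajar, going by the arm's own position. Breaking the gasket took up to about 34 N, above the 12–18 N expected. The timer, dropper vial, specimen cup and pen showed no visible movement in the side camera.

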